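# Clear and pop the touch-latch lid

### The arm

A 6-joint arm with a two-finger parallel gripper is mounted at the origin on the work surface. World frame = base frame: x ahead of the robot, y to its left, z up, the work surface at z = 0. Lengths are in m, angles in degrees, forces in N, time in s.
With the tool pointing down it reaches from about 0.4 to 0.825 m from the base axis. Payload 7 kg.
Tool frame: the origin (TCP) lies midway between the tips of the shut fingers; the grasp point (between the pads) lies ctrl.tcp_to_grasp behind it (ctrl.tcp_to_grasp is the distance from the TCP to the grasp point, in m); z points along the fingers, y is the line along which they close (so a half turn about z gives the same grasp; the last joint's range is limited). The gripper opens to 88 mm and grips with 3 to 60 N. Pads are 19 mm wide; open, the fingers measure 130 mm over their backs; the gripper's body (78 mm by 193 mm) begins 47 mm behind the grasp point.
Start: joints at [-57.405, 20.546, 0.682, 0, -70.136, -16.507], TCP at [0.187, -0.649, 0.227] pointing down, gripper open.
Joint ranges: [-176.03, 176.03], [-82.01, 121.73], [-58.28, 71.71], [-173.87, 95.51], [-174.79, -0.11], [-173.66, 173.66]. Speed limits (degrees/s): [136.94, 136.94, 172.46, 180, 180, 180].

### API

Orientations are given as [roll, pitch, yaw] about the fixed x, y, z axes, in that order (R = Rz(yaw) Ry(pitch) Rx(roll)).
In Python, from plant import ctrl, imaging, close_job gives the robot as it stands.
- The arm moves only by the shell command python3 -m crank 'ROWS'. ROWS is JSON, a list of rows, each a list of 3 entries, a list of its own where there are three numbers: the shift along the world's x, y, z in m, then the turn, a rotation vector about the world's x, y, z in degrees, then the opening, from -1 (shut) to 1 (fully open), so that 0 is half open. A call has 1 to 12 rows; each row shifts and turns the commanded pose from where the row before left it; what a row does not reach is not made up. A row lasts 1/10 s, in which the tool goes at most 50 mm and 8.59 degrees, less where a joint would pass 70% of its speed; a pose out of reach is approached as far as the arm can. A call is refused whole if a number of a shift passes 0.05 or a number of a turn 8.59, either way. A call with a gripper value outside its range is refused whole. The fingers move at their own pace and stop on an object; the grip force is fixed at half the most. Time passes only in rows, so rows that do not move let the fingers close. It gives the time, the measured TCP pose, the force, the opening and the grip force at its end, in the units of the state.
- ctrl.get_obs(): the state, without advancing time (a new reading comes with each control period).
- imaging.snapshot(name): name is "side" or "top"; returns (picture, depth): 384x512x3 uint8, blue, green, red; 384x512 float32, m along the optical axis (not along the pixel's ray), 0 where there is no reading.
- imaging.camera_model(name): a dict with "mtx" (3x3 intrinsics, pixels), "R" (3x3) and "t" (3): a world point X has camera coordinates R X + t. Camera axes: x right, y down, z forward; pixel columns grow to the right and rows downward; lengths in m; the calibration is good to about 2 mm. A picture is of the moment at which its call begins. camera_model takes no time and is no camera call.
- close_job(): hands the job in; it is judged then, once.
The state is a dict: "clock": time; "joint_pos": joint angles; "qvel": joint speeds; "tau": joint torques, N m; "tool_pos": TCP position; "orientation": TCP orientation; "force": force on the tool from outside, world axes, zero at the start; "moment": the same for the moment, N m; "opening": finger opening in m; "gripper_force": force on a finger pad.
Only numpy, scipy, OpenCV 4.12 (cv2) and the standard library are available. Lean on these libraries where they do the work, as an engineer would, in place of code of your own. Each camera call takes 0.05 s, during which the arm holds its last target. There are 200 camera calls.

### The job

A round tin stands on the touch-latch lid of the desk organiser. First push the tin along the top, without gripping, lifting or toppling it, until it stands on the fixed deck beside the lid and clear of the lid. Then press the lid down at its ringed mark and let go so that the spring pops it up ajar, leave it ajar, and do not disturb the glue stick, mug, plant or notebook.

Things in the scene. Friction and masses are not known exactly. Their poses are not given: they have to be found in the camera images.
- organiser: Pale wooden desk organiser, fixed, 170 (x) by 340 (y) by 90 mm high. Origin: centre of its underside, on the desk; x axis from its front to its back (the lid's hinge side), y to its left, z up. Right half (y -170 to 0 mm): a compartment under the lid. Left half (y 0 to +170 mm): solid fixed deck, flat top 90 mm above the desk; its drawer front is a dummy. A seam at y = 0 parts lid and deck.
- deck_centre (a point): Centre of the fixed deck's top face, at (0, +85, 90) mm in the organiser's frame.
- lid (a joint): Lid angle about its rear hinge, rad. 0: shut, latched, level. Positive: front edge up; once freed a spring holds it at the stop, 0.45 (ajar, 26 degrees). Negative: pushed in, hard stop at -0.042. Touch latch: pushing the mark down 5 mm or more, nearly to the stop (6 to 9 N), frees it for good; the lid then rises with the withdrawn finger and stays ajar. The tin's weight alone does not free it.
- press_mark (a point): Centre of a ring mark 26 mm across on the lid's top, near the middle of its front edge; at (-65, -85, 91) mm in the organiser's frame when shut; moves with the lid. Lid: wooden panel 158 (x) by 163 (y) by 10 mm, x -85 to +73, y -166 to -3 mm in that frame, top 91 mm above the desk (1 mm proud of the deck), hinge line at x = +80 mm. Pressing nearer the hinge takes more force.
- tin: Closed round metal tin of paper clips, 64 mm across, 45 mm high, about 0.2 kg, standing loose on the lid. Origin: centre of its underside; z up. It slides easily on the wood, from the lid over the seam onto the deck.
- glue_stick: White glue stick, 30 mm across, 60 mm high, standing loose near the rear left corner of the deck. Origin: centre of its underside. Leave it alone.
- mug: White mug, 80 mm across, 90 mm high, on the desk to one side. Origin: centre of its underside. Leave it alone.
- plant: Terracotta pot 90 mm across, 75 mm high, with leaves to about 170 mm high and 140 mm across, on the desk to one side. Origin: centre of its underside. Leave it alone.
- notebook: Black notebook, 130 by 200 by 26 mm, lying on the desk to the right of the organiser. Origin: centre of its underside. Leave it alone.
There are look-alikes about, which are no part of the job. There is more than one size of the tin; the one meant has the size given above.

How it is judged:
By the outcome, as a careful person would: the job done as asked, in the order asked, and still so for the second after the job is handed in, with the robot touching nothing.
It also fails if it takes over 51 s, if anything falls off the work surface, if the arm or the gripper's body presses on something with over 40 N, if the wrist force passes 120 N, or if a joint passes its speed limit or range.

## Working session

There is one attempt and no reset: what is moved stays moved. The work goes in short steps, Python scripts to look and compute and a shell command to move; the robot and the scene stay as the last step left them, time stands still between calls to the robot, and variables do not carry over. Pictures are saved under pics/ and viewed, at most 10 in all, crops included, and the job is handed in when it is done.

```bash
mkdir -p pics; cat > h.py <<'E'
import numpy as np,cv2
from plant import ctrl,imaging
def snap(n):
    p,d=imaging.snapshot(n); return p,d,imaging.camera_model(n)
def pts(d,m):
    K=np.array(m['mtx']);R=np.array(m['R']);t=np.array(m['t'])
    v,u=np.indices(d.shape); c=np.stack([(u-K[0,2])/K[0,0]*d,(v-K[1,2])/K[1,1]*d,d],-1)
    return (c-t)@R
def ray(u,v,z,m):
    K=np.array(m['mtx']);R=np.array(m['R']);t=np.array(m['t'])
    o=-R.T@t; w=R.T@np.linalg.inv(K)@[u,v,1]; return o+w*(z-o[2])/w[2]
E
python3 - <<'E'
from h import *
for n in('top','side'):
    p,d,m=snap(n); cv2.imwrite(f'pics/{n}0.png',p); np.savez(f'{n}0.npz',p=p,d=d)
    print(n,-np.array(m['R']).T@m['t'],m['mtx'])
print(ctrl.get_obs())
E
```

```text
top [0.29289177 0.0132855  1.50665265] [[437.25454831   0.         254.30099082]
 [  0.         437.25454831 189.87685625]
 [  0.           0.           1.        ]]
side [0.05590708 0.60216614 0.94116629] [[451.99565034   0.         250.49374295]
 [  0.         451.99565034 194.71334307]
 [  0.           0.           1.        ]]
{'clock': 0.1, 'joint_pos': array([-5.74052252e+01,  2.05894322e+01,  6.39168052e-01, -1.68132934e-02,
       -7.01343599e+01, -1.65061858e+01]), 'qvel': array([-0.03056457, -0.22012146,  0.06239969,  0.05953308, -0.04302995,
       -0.03901172]), 'tau': array([-1.82275104e-03, -5.84161985e+01,  2.93749988e+01,  7.01552108e+00,
        1.01511955e-02, -2.62691015e-05]), 'tool_pos': array([ 0.18690477, -0.6481662 ,  0.22569665]), 'orientation': array([ 1.79914372e+02, -8.89049073e-03, -1.63917130e+02]), 'force': array([ 0.39671546,  0.8645621 , -0.20562544]), 'moment': array([ 0.01756231,  0.01196518, -0.02752536]), 'gripper_force': 0.0, 'opening': 0.08761119127977032}
```

View pics/top0.png

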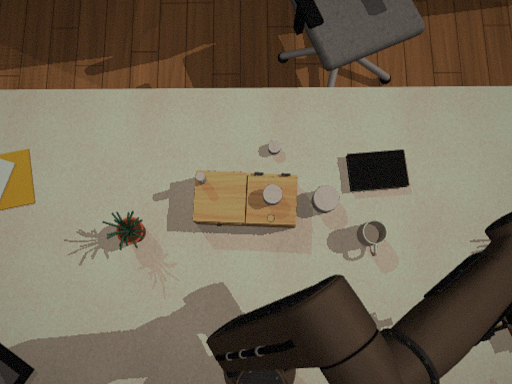

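View pics/side0.png

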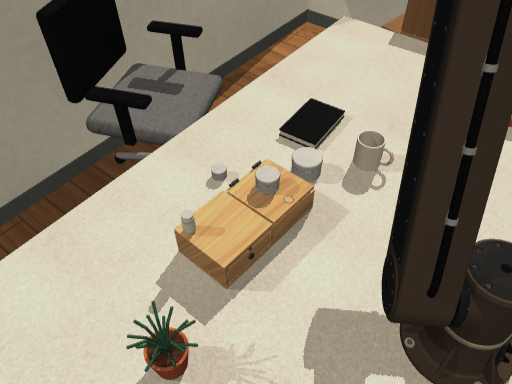

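Top view: the tin on the lid is at (272,194). Candidates are that one, a bigger tin on the desk at (325,199), and a small one on the desk at (274,148). The glue stick is at (200,177), the ring mark at (271,218), the seam at u≈246 and the mug at (372,233). Next I'll measure these and check the choice in a crop.

```bash
python3 - <<'E'
from h import *
z=np.load('top0.npz');p,d=z['p'],z['d'];m=imaging.camera_model('top')
P=pts(d,m);hsv=cv2.cvtColor(p,cv2.COLOR_BGR2HSV)
wood=((P[...,2]>.075)&(P[...,2]<.15)).astype(np.uint8); wood[:,:185]=0;wood[:,310:]=0;wood[240:]=0
wood=cv2.morphologyEx(wood,cv2.MORPH_OPEN,np.ones((3,3)))
c=max(cv2.findContours(wood,0,2)[0],key=cv2.contourArea)
r=cv2.minAreaRect(c);b=cv2.boxPoints(r);print(r)
B=np.array([ray(u,v,.09,m) for u,v in b]);print(B.round(4)); print('centre',B.mean(0)); 
for i in range(2):e=B[i+1]-B[i];print(np.hypot(*e[:2]),np.degrees(np.arctan2(e[1],e[0])))
for name,(u,v),lo,hi in [('lidtin',(272,194),.12,.16),('big',(325,199),.03,.1),('small',(274,148),.015,.1),('glue',(200,177),.13,.18),('mug',(372,233),.07,.11)]:
    k=np.zeros(d.shape,np.uint8);k[v-22:v+22,u-22:u+22]=1
    k&=((P[...,2]>lo)&(P[...,2]<hi)).astype(np.uint8)
    cs=cv2.findContours(k,0,1)[0]
    c=max(cs,key=cv2.contourArea);(x,y),rr=cv2.minEnclosingCircle(c);h=np.median(P[...,2][k>0])
    print(name,(x,y),'z',h,ray(x,y,h,m).round(4),'area-diam',2*np.sqrt(k.sum()/np.pi)*(1.5067-h)/437)
print('mark',ray(270.5,217.5,.091,m))
cv2.imwrite('pics/crop0.png',cv2.resize(p[130:240,180:345],None,fx=4.8,fy=4.8,interpolation=cv2.INTER_CUBIC))
E
```

```text
((244.8475341796875, 197.34552001953125), (102.81391143798828, 51.93294906616211), 2.009553909301758)
[[ 0.4677  0.2137  0.09  ]
 [ 0.6415  0.2111  0.09  ]
 [ 0.6267 -0.1309  0.09  ]
 [ 0.4536 -0.1205  0.09  ]]
centre [0.54736323 0.04334001 0.09      ]
0.17379490255860783 -0.8348015936872337
0.3423788768087571 -92.46390748871792
lidtin (272.1400146484375, 193.4600067138672) z 0.1355221246259274 [ 0.5502 -0.0448  0.1355] area-diam 0.0628380495426176
big (325.5957336425781, 198.27659606933594) z 0.06200328590847065 [ 0.5463 -0.227   0.062 ] area-diam 0.08819748705726665
small (274.0, 146.375) z 0.03160303121850562 [ 0.7376 -0.0582  0.0316] area-diam 0.04474388974012697
glue (200.28260803222656, 176.06521606445312) z 0.14971701842103885 [0.6054 0.1836 0.1497] area-diam 0.03074633720931142
mug (374.0, 236.0) z 0.0858722795434201 [ 0.4168 -0.3753  0.0859] area-diam 0.05043661667276666
mark [ 0.47887531 -0.04020769  0.091     ]
```

View pics/crop0.png

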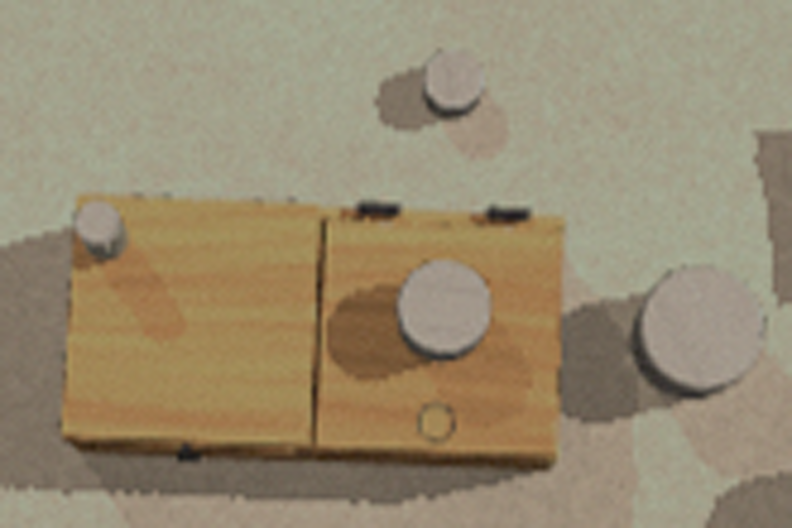

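The crop confirms it: the lid tin at crop (444,308) measures 63 mm across with its top at 0.136, so it's the 64 mm one. The others are 88 mm (703,327) and 45 mm (455,80). The organiser's centre is about (0.545,0.042) with yaw about -2.4°, and the mark is about (0.478,-0.040). I'll turn the closing axis along the organiser's x and cradle-push the tin with the fingers half open.

```bash
python3 -m crank '[[[0.025,0.038,0],[0,0,6],0],[[0.025,0.038,0],[0,0,6],0],[[0.025,0.038,0],[0,0,6],0],[[0.025,0.038,0],[0,0,6],0],[[0.025,0.038,0],[0,0,6],0],[[0.025,0.038,0],[0,0,6],0],[[0.025,0.038,0],[0,0,6],0],[[0.025,0.038,0],[0,0,6],0],[[0.025,0.038,0],[0,0,6],0],[[0.025,0.038,0],[0,0,6],0],[[0.025,0.038,0],[0,0,6],0],[[0.025,0.038,0],[0,0,5.5],0]]'; python3 -c "
from h import *;print(ctrl.tcp_to_grasp)"
```

```text
clock: 1.3
tool_pos: [0.4876, -0.1907, 0.2266]
orientation: [-180.0, 0.0, -92.2]
force: [0.2, 0.1, -0.1]
opening: 0.0436
gripper_force: 0.0
0.0188
```

```bash
python3 -m crank '[[[0.03,0.039,0],[0,0,0],0],[[0.03,0.039,0],[0,0,0],0],[[0,0,0],[0,0,0],0],[[0,0,-0.03],[0,0,0],0],[[0,0,-0.03],[0,0,0],0],[[0,0,-0.025],[0,0,0],0],[[0,0,-0.02],[0,0,0],0],[[0,0,-0.01],[0,0,0],0],[[0,0,-0.005],[0,0,0],0],[[0,0,0],[0,0,0],0],[[0,0,0],[0,0,0],0]]'; python3 - <<'E'
from h import *
p,d,m=snap('side');cv2.imwrite('pics/s1.png',cv2.resize(p[120:300,150:390],None,fx=3,fy=3))
E
```

```text
clock: 2.4
tool_pos: [0.5476, -0.1146, 0.1075]
orientation: [-179.9, 0.0, -92.4]
force: [0.6, -0.1, 0.2]
opening: 0.0435
gripper_force: 0.0
```

View pics/s1.png

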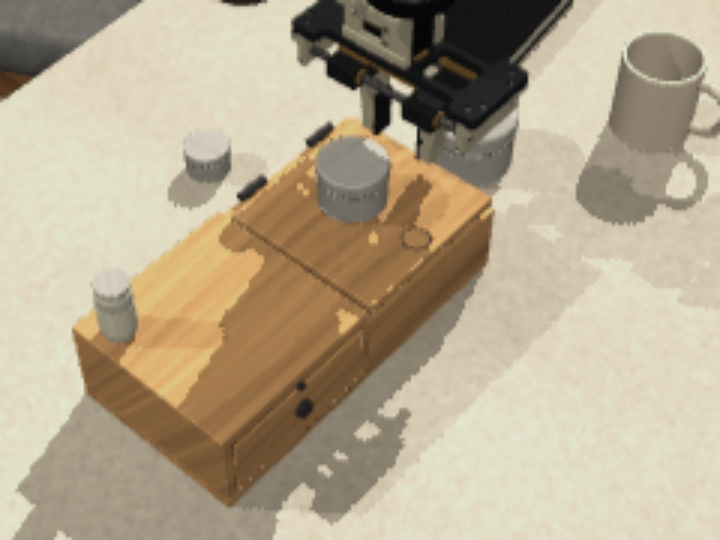

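The fingers straddle the tin's right side in the picture (tin at (352,180), fingers at (378,100) and (430,140)), clear of everything. Pushing now.

```bash
python3 -m crank '[[[0.0005,0.012,0],[0,0,0],0],[[0.0005,0.012,0],[0,0,0],0],[[0.0003,0.006,0],[0,0,0],0],[[0.0003,0.006,0],[0,0,0],0],[[0.0003,0.006,0],[0,0,0],0],[[0.0003,0.008,0],[0,0,0],0],[[0.0004,0.01,0],[0,0,0],0],[[0.0004,0.01,0],[0,0,0],0],[[0.0004,0.01,0],[0,0,0],0],[[0.0004,0.01,0],[0,0,0],0],[[0.0004,0.01,0],[0,0,0],0],[[0.0004,0.01,0],[0,0,0],0]]'; python3 - <<'E'
from h import *
p,d,m=snap('side');cv2.imwrite('pics/s2.png',cv2.resize(p[120:300,150:390],None,fx=3,fy=3))
E
```

```text
clock: 3.65
tool_pos: [0.5516, -0.0037, 0.1065]
orientation: [180.0, -0.0, -92.4]
force: [-0.3, -1.2, 1.9]
opening: 0.0439
gripper_force: 0.9
```

View pics/s2.png

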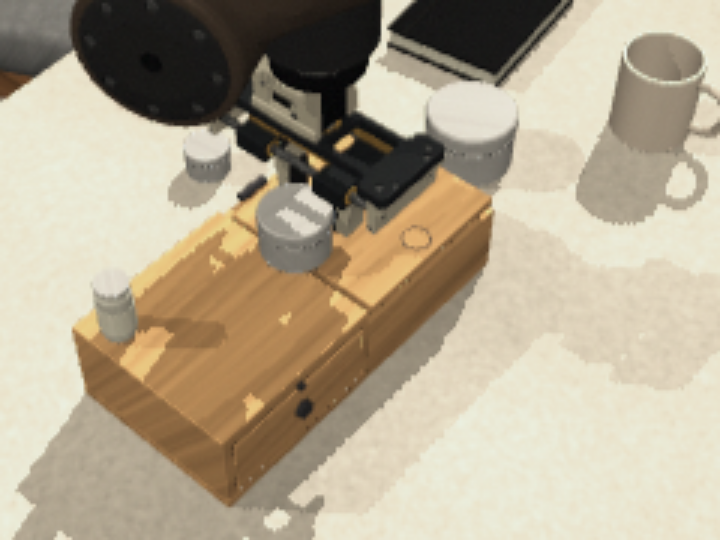

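The tin at (295,228) is upright, cradled and crossing the seam. I'll push on for about 84 mm, slowing at the end.

```bash
python3 -m crank '[[[0.0004,0.01,0],[0,0,0],0],[[0.0004,0.01,0],[0,0,0],0],[[0.0004,0.01,0],[0,0,0],0],[[0.0004,0.01,0],[0,0,0],0],[[0.0004,0.01,0],[0,0,0],0],[[0.0004,0.01,0],[0,0,0],0],[[0.0003,0.008,0],[0,0,0],0],[[0.0003,0.006,0],[0,0,0],0],[[0.0002,0.004,0],[0,0,0],0],[[0.0001,0.003,0],[0,0,0],0],[[0,0.002,0],[0,0,0],0],[[0,0,0],[0,0,0],0]]'
python3 -m crank '[[[0,-0.01,0],[0,0,0],0],[[-0.001,-0.02,0],[0,0,0],0],[[-0.001,-0.03,0],[0,0,0],0],[[0,0,0.03],[0,0,0],0],[[-0.015,-0.03,0.03],[0,0,0],-1],[[-0.02,-0.03,0],[0,0,0],-1],[[-0.04,0,0],[0,0,0],-1],[[0,0,0],[0,0,0],-1],[[0,0,0],[0,0,0],-1]]'
python3 - <<'E'
from h import *
p,d,m=snap('side');cv2.imwrite('pics/s3.png',cv2.resize(p[120:300,150:390],None,fx=3,fy=3))
P=pts(d,m)
k=((abs(P[...,2]-.1355)<.004)&(P[...,1]>.02)&(P[...,1]<.17)&(P[...,0]<.62)&(P[...,0]>.45));q=P[k];print(k.sum(),(q.min(0)+q.max(0))/2)
p,d,m=snap('top');cv2.imwrite('pics/t3.png',cv2.resize(p[130:290,150:390],None,fx=3,fy=3))
E
```

```text
clock: 4.9
tool_pos: [0.555, 0.0786, 0.1066]
orientation: [-180.0, 0.0, -92.4]
force: [-0.0, -0.2, 0.6]
opening: 0.0437
gripper_force: 0.0
clock: 5.8
tool_pos: [0.4775, -0.0423, 0.1672]
orientation: [-179.9, 0.0, -92.4]
force: [-0.2, 0.8, 0.2]
opening: 0.0094
gripper_force: 0.0
438 [0.55489603 0.11211708 0.13548314]
```

View pics/s3.png

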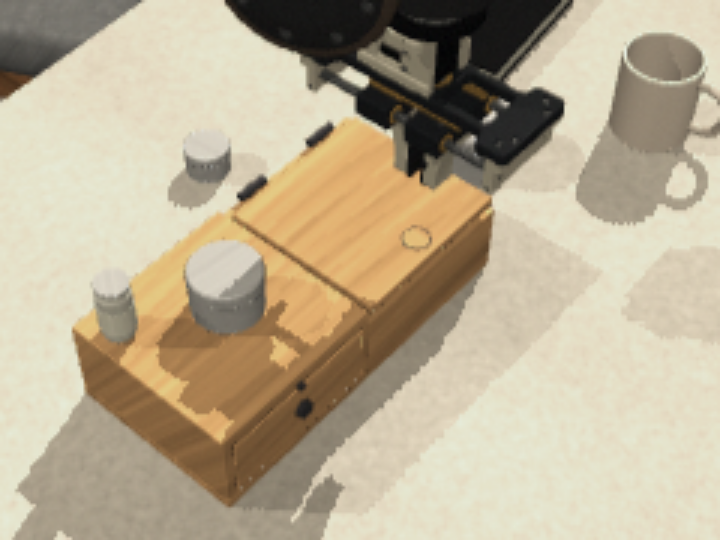

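The tin stands on the deck at (0.555,0.112), clear of the seam, and the glue stick hasn't moved. The fingers are above the ring. I'll check the mark with the side ray, then descend.

```bash
python3 -c "
from h import *
print(ray(288.5,199.2,.091,imaging.camera_model('side')))"
python3 -m crank '[[[0,0.002,-0.03],[0,0,0],-1],[[0,0,-0.025],[0,0,0],-1],[[0,0,-0.01],[0,0,0],-1],[[0,0,-0.005],[0,0,0],-1],[[0,0,0],[0,0,0],-1]]'
```

```text
[ 0.47704187 -0.04050294  0.091     ]
clock: 6.4
tool_pos: [0.4783, -0.0395, 0.0963]
orientation: [180.0, -0.0, -92.4]
force: [-0.1, -0.8, 0.1]
opening: 0.0006
gripper_force: 0.0
```

```bash
python3 -m crank '[[[0,0,-0.003],[0,0,0],-1],[[0,0,-0.002],[0,0,0],-1],[[0,0,-0.002],[0,0,0],-1],[[0,0,-0.002],[0,0,0],-1],[[0,0,0],[0,0,0],-1],[[0,0,0],[0,0,0],-1]]'
```

```text
clock: 7.0
tool_pos: [0.4784, -0.0394, 0.0881]
orientation: [-179.9, 0.0, -92.4]
force: [-1.1, 0.5, 3.4]
opening: 0.0004
gripper_force: 2.2
```

```bash
python3 -m crank '[[[0,0,-0.001],[0,0,0],-1],[[0,0,-0.001],[0,0,0],-1],[[0,0,-0.001],[0,0,0],-1],[[0,0,0],[0,0,0],-1],[[0,0,0],[0,0,0],-1]]'
```

```text
clock: 7.5
tool_pos: [0.4784, -0.0394, 0.0852]
orientation: [-179.9, 0.0, -92.4]
force: [-1.1, 0.6, 6.6]
opening: 0.0005
gripper_force: 3.2
```

```bash
python3 -m crank '[[[0,0,-0.0005],[0,0,0],-1],[[0,0,-0.0005],[0,0,0],-1],[[0,0,-0.0005],[0,0,0],-1],[[0,0,0],[0,0,0],-1],[[0,0,0],[0,0,0],-1]]'
```

```text
clock: 8.0
tool_pos: [0.4784, -0.0395, 0.0844]
orientation: [-179.9, 0.0, -92.4]
force: [-5.0, 1.4, 14.7]
opening: 0.0007
gripper_force: 7.8
```

The lid is at its hard stop (14.7 N at 6.6 mm), so I'll withdraw straight up.

```bash
python3 -m crank '[[[0,0,0.004],[0,0,0],-1],[[0,0,0.008],[0,0,0],-1],[[0,0,0.012],[0,0,0],-1],[[0,0,0.015],[0,0,0],-1],[[0,0,0.015],[0,0,0],-1],[[0,0,0.02],[0,0,0],-1],[[0,0,0.03],[0,0,0],-1],[[0,0,0.03],[0,0,0],-1],[[0,0,0.03],[0,0,0],-1],[[0,0,0],[0,0,0],-1],[[0,0,0],[0,0,0],-1]]'
python3 - <<'E'
from h import *
p,d,m=snap('side');cv2.imwrite('pics/s4.png',cv2.resize(p[80:300,150:430],None,fx=2.7,fy=2.7))
P=pts(d,m)
k=((abs(P[...,2]-.1355)<.004)&(P[...,1]>.05)&(P[...,1]<.17)&(P[...,0]<.62)&(P[...,0]>.45));q=P[k];print(k.sum(),(q.min(0)+q.max(0))/2)
E
```

```text
clock: 9.1
tool_pos: [0.4778, -0.0395, 0.2475]
orientation: [-179.9, 0.0, -92.4]
force: [0.3, 0.6, -1.1]
opening: 0.0006
gripper_force: 0.0
432 [0.55443216 0.11281668 0.13547126]
```

View pics/s4.png

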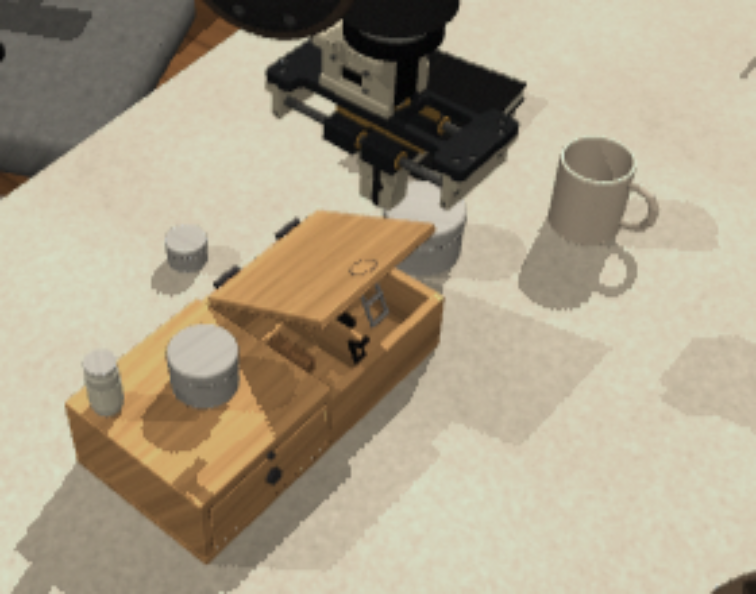

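The lid stands ajar with its ring at (362,267), the tin is on the deck at (203,365), nothing else has moved, and the gripper is clear.

```bash
python3 -c "
from plant import close_job
print(close_job())"
```

```text
the job is handed in; nothing more can be done
None
```

I pushed the tin upright onto the fixed deck, clear of the lid, then pressed the lid at its mark so it popped up and stays ajar; nothing else looked disturbed, and the job was handed in at about 9 s.

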